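# Restock the soldering kit inserts

## Robot

A 6-joint arm with a two-finger parallel gripper is mounted at the origin on a cart in front of the work surface, level with it; the furniture and walls round the work are solid. World frame = base frame: x ahead of the robot, y to its left, z up, the work surface at z = 0. Lengths are in m, angles in rad, forces in N, time in s.
With the tool pointing down it reaches from about 0.3 to 0.85 m from the base axis. Payload 4.2 kg.
Tool frame: the origin (TCP) lies midway between the tips of the shut fingers; the grasp point (between the pads) lies 19 mm behind it (manip.tcp_to_grasp is the z of the grasp point in the tool frame, in m); z points along the fingers, y is the line along which they close (so a half turn about z gives the same grasp; the last joint's range is limited). The gripper opens to 91 mm and grips with 3 to 60 N. Pads are 32 mm wide; open, the fingers measure 118 mm over their backs; the gripper's body (76 mm by 178 mm) begins 60 mm behind the grasp point.
Start: joints at [1.143, 0.32, 1.565, -0, 1.257, -0.02], TCP at [0.228, 0.528, 0.214] pointing down, gripper open.
Joint ranges: [-3.11, 3.11], [-0.84, 2.01], [0.21, 2.61], [-1.34, 4.49], [0.05, 2.63], [-2.56, 2.56]. Speed limits (rad/s): [2.57, 2.57, 3.14, 3.14, 3.14, 3.14].

## Interface

Orientations are given as [roll, pitch, yaw] about the fixed x, y, z axes, in that order (R = Rz(yaw) Ry(pitch) Rx(roll)).
In Python, from station import status, viewer, order, manip gives the robot as it stands.
- The arm moves only by the tool send_rows, never from a script. Its argument "moves" is a list of rows, each a list of 5 numbers: the finger opening in mm, from 0 to 91.2, then the shift along the world's x, y, z as a fraction of full scale, then the turn about the world's z as a fraction of full scale. A call has exactly 8 rows; each row is the pose to reach, as a shift and turn from the pose commanded when the call began; what a row does not reach only later rows make up. Full scale, the value 1, is 0.4 m for a shift and 1.5 rad for a turn. A row lasts 1/8 s, in which the tool goes at most 62.5 mm and 10.7 degrees, less where a joint would pass 70% of its speed; a pose out of reach is approached as far as the arm can. A call with a number of a shift or a turn outside -1 to 1 is refused whole. A call with a gripper value outside its range is refused whole. The fingers move at their own pace and stop on an object; "force" is the grip in N (left out, the last holds). Time passes only in rows, so rows that repeat a pose let the fingers close, or fill a call up. It gives the time, the measured TCP pose, the force, the opening and the grip force at its end, in the units of the state.
- status.get_obs(): the state, without advancing time (a new reading comes with each control period).
- viewer.read_camera(name): name is "side" or "top"; returns a dict with "color" (480x640x3 uint8, blue, green, red), "depth" (480x640 float32, m along the optical axis (not along the pixel's ray), 0 where there is no reading), "vfov" (degrees; the focal length in pixels is half the picture's height over the tangent of half this angle, whatever the lens; pixels are square), "cx", "cy" (the principal point, pixels), "k1" (the pictures are not rectified: a ray, as slopes to the right and down, at radius r is drawn at 1 + k1 r^2 times it, then the intrinsics apply), "R" (3x3) and "t" (3): a world point X has camera coordinates R X + t. Camera axes: x right, y down, z forward; pixel columns grow to the right and rows downward; lengths in m; the calibration is good to about 2 mm. A picture is of the moment at which its call begins.
- order.hand_in(): hands the job in; it is judged then, once.
The state is a dict: "clock": time; "joint_pos": joint angles; "joint_vel": joint speeds; "joint_torque": joint torques, N m; "ee_pos": TCP position; "ee_rot": TCP orientation; "wrist_force": force on the tool from outside, world axes, zero at the start; "ft_torque": the same for the moment, N m; "gripper_width": finger opening in m; "finger_force": force on a finger pad.
Only numpy, scipy, OpenCV 4.12 (cv2) and the standard library are available. Lean on these libraries where they do the work, as an engineer would, in place of code of your own. Each camera call takes 0.05 s, during which the arm holds its last target. There are 200 camera calls.

## Task

Make up the soldering kit: stand the larger solder spool in the round well of the square foam insert, stand the smaller solder spool centred on top of it, and lay the small reel of desoldering braid flat and centred on top of that. Lay the screwdriver flat and fully home in the tool-shaped pocket of the other insert, blade in the narrow part. Leave the roll of amber tape where it is.

Things in the scene. Friction and masses are not known exactly. Their poses are not given: they have to be found in the camera images.
- spool_a: the larger solder spool, white-and-red label on green flanges, upright cylinder 58 mm diameter, 66 mm high, about 0.48 kg; origin at the centre of its underside, z up along its axis. Behaves as a plain solid cylinder with flat ends; grip it across its diameter in its upper half
- spool_c: the smaller solder spool, white flanges, upright cylinder 53 mm diameter, 58 mm high, about 0.48 kg; origin at the centre of its underside, z up along its axis. Behaves as a plain solid cylinder with flat ends; grip it across its diameter in its upper half
- wick_reel: small flat reel of pinkish desoldering braid with a blue hub, 38 mm diameter, 11 mm high, 15 g, lying flat; origin at the centre of its underside, z up. Behaves as a solid disc
- screwdriver: slim precision screwdriver lying flat, 134 mm long (own y), 28 g: plain handle 12 mm wide, 13 mm high, from 17 mm on the -y side to 67 mm on the +y side of the origin; steel blade 3 mm thick, 6 mm up, reaching to 67 mm toward own -y. Origin at the middle of its length, on the underside, z up; it does not roll. Grip the handle about 22 mm toward own +y from the origin, closing along own x
- blade_tip (a point): point in the tip of the screwdriver blade, 65 mm from its origin along own -y, 6 mm above its underside
- well_insert: square black foam insert 110x110x16 mm, fixed to the bench, with one round well in its middle, grey floor: 67 mm diameter, 10 mm deep, 4 mm bevel at the rim; origin at the centre of its underside, so the well floor is 6 mm above the origin; z up
- driver_insert: black foam insert, grey floor, 70 (own x) x 160 (own y) x 16 mm, fixed, with a screwdriver-shaped pocket: handle slot 21 mm wide, blade slot 9 mm wide toward own -y (6 mm more at the top), 5 mm play lengthwise. Origin at centre of underside, under the origin of the seated screwdriver, axes parallel; floor 8 mm above it. A 40 mm wide channel at floor level crosses it at y = +22 mm for fingers
- slot_end (a point): point on the pocket floor at the end of the narrow blade slot, 65 mm from the driver insert's origin along own -y; the blade tip lies above it when the screwdriver is seated
- kapton_tape: roll of amber tape, 68 mm diameter, 12 mm high, lying flat on the bench among the work, loose, not part of the kit; origin at the centre of its underside
Not all that is in view belongs to the job. Leave any yellow look-alike of the spool_a alone. What is shaped like the wick_reel but turquoise is not meant.

How it is judged:
By the outcome, as a careful person would: the job done as asked, in the order asked, and still so for the second after the job is handed in, with the robot touching nothing.
It also fails if it takes over 112 s, if anything falls off the work surface, if the arm or the gripper's body presses on something with over 40 N, if the wrist force passes 120 N, or if a joint passes its speed limit or range.

## Working session

There is one attempt and no reset: what is moved stays moved. The work goes in short steps, Python scripts to look and compute and a tool call to move; the robot and the scene stay as the last step left them, time stands still between calls to the robot, and variables do not carry over. Pictures are saved under pics/ and viewed, at most 14 in all, crops included, and the job is handed in when it is done.

Besides the shell and the picture viewer there is one more tool, called after ">>>" by a JSON object that holds its "api" and its "payload", one argument or row to a line. send_rows: Moves the arm, as the interface text tells. Shift numbers are shares of 0.4 m and turn numbers shares of 1.5 rad, none past 1 either way. Its arguments: {"type":"object","properties":{"moves":{"type":"array"},"force":{"type":"number"}},"required":["moves"]}

```bash
ls; mkdir -p pics
cat > h.py <<'E'
import numpy as np, cv2
from station import status, viewer, order, manip
def grab(n):
    c=viewer.read_camera(n); c['f']=240/np.tan(np.radians(c['vfov'])/2); c['name']=n
    return c
def K(c): return np.array([[c['f'],0,c['cx']],[0,c['f'],c['cy']],[0,0,1.]])
def rays(c,uv):
    d=np.array([c['k1'],0,0,0,0.])
    p=cv2.undistortPoints(np.array(uv,float).reshape(-1,1,2),K(c),d).reshape(-1,2)
    R=np.array(c['R']);t=np.array(c['t'])
    return -R.T@t, np.c_[p,np.ones(len(p))]@R
def onz(c,uv,z):
    o,d=rays(c,uv); return o+d*((z-o[2])/d[:,2])[:,None]
def proj(c,X):
    R=np.array(c['R']);t=np.array(c['t'])
    return cv2.projectPoints(np.array(X,float).reshape(-1,1,3),cv2.Rodrigues(R)[0],t,K(c),np.array([c['k1'],0,0,0,0.]))[0].reshape(-1,2)
def cloud(c):
    """world point per pixel from the depth picture"""
    v,u=np.mgrid[0:480,0:640]; o,d=rays(c,np.c_[u.ravel(),v.ravel()])
    return (o+d*c['depth'].reshape(-1,1)).reshape(480,640,3)
E
python3 - <<'E'
from h import *
for n in('top','side'):
    c=grab(n); cv2.imwrite(f'pics/{n}0.png',c['color']); np.save(f'{n}0.npy',c,allow_pickle=True)
    print(n,c['f'],c['cx'],c['cy'],c['k1'],-np.array(c['R']).T@c['t'],np.array(c['R']).round(3).tolist())
print(status.get_obs(), manip.tcp_to_grasp)
E
```

```text
pics
top 500.56010735230296 327.42653977921873 244.8946917257385 -0.10207322313225124 [0.29348648 0.01602049 1.25422024] [[0.013, -1.0, -0.018], [-0.985, -0.01, -0.17], [0.169, 0.02, -0.985]]
side 521.5964026136015 319.59358933152504 243.92034967531893 -0.0614401615862942 [ 0.46945598 -1.08954815  0.50087046] [[1.0, -0.012, 0.004], [-0.001, -0.372, -0.928], [0.013, 0.928, -0.372]]
{'clock': 0.1, 'joint_pos': array([ 1.14302668e+00,  3.20224843e-01,  1.56550156e+00, -3.60139624e-06,
        1.25742807e+00, -2.00189538e-02]), 'joint_vel': array([ 1.98591962e-04,  1.49387895e-03, -3.68611488e-03,  3.47456645e-04,
       -1.06667416e-03, -4.34468287e-05]), 'joint_torque': array([ 8.10093043e-04, -4.13333881e+01, -2.32510024e+01,  7.26575009e-02,
        4.22031269e-02, -8.43550492e-05]), 'ee_pos': array([0.22784268, 0.52745655, 0.2132277 ]), 'ee_rot': array([-3.14003107e+00, -2.78404494e-05,  2.73384305e+00]), 'wrist_force': array([ 0.363397  ,  0.61091713, -0.54274305]), 'ft_torque': array([ 0.07369114, -0.03738744, -0.04576453]), 'finger_force': 0.0, 'gripper_width': 0.09117722007769069} -0.0188
```

View pics/top0.png

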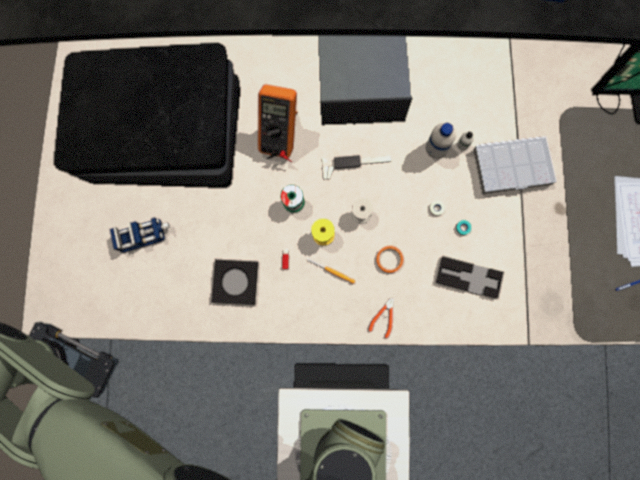

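View pics/side0.png

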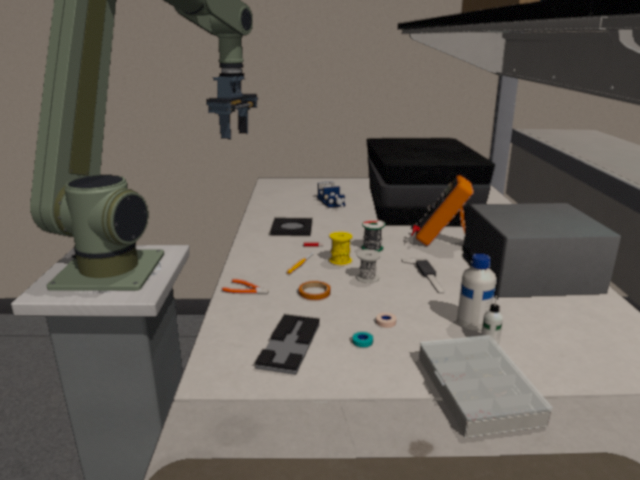

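Top view: spool_a (292,198), the yellow look-alike (322,231), spool_c (361,211), wick reel (436,208), the turquoise ring (463,228), tape (389,259), well insert (235,283), driver insert (468,278). There are two screwdriver candidates: the orange one (330,271), about 52 px or 134 mm long, and the black one (355,162), about 66 px with a wide handle. The orange one fits. I'll confirm these in one enlarged crop.

Run:
```python
from h import *
t=np.load('top0.npy',allow_pickle=True).item(); s=np.load('side0.npy',allow_pickle=True).item()
a=cv2.resize(t['color'][145:305,205:505],(800,427),interpolation=cv2.INTER_CUBIC)
cv2.imwrite('pics/crop0.png',a)
P=cloud(t);Q=cloud(s)
for n,(u,v) in dict(a=(292,198),yel=(322,231),c=(361,211),w=(436,208),tq=(463,228),tape=(389,247),well=(235,283),wellrim=(218,268),sd=(340,275),ins=(455,285)).items():
    print(n,P[v,u].round(4), np.median(t['depth'][v-2:v+3,u-2:u+3]))
# surface heights
print('bench',P[300,330],P[180,420],Q[300,440])
```

```text
a [0.6141 0.1292 0.0644] 1.2289734
yel [0.544  0.0561 0.0051] 1.2320696
c [ 0.5838 -0.0405  0.0601] 1.2262524
w [ 6.085e-01 -2.369e-01 -2.000e-04] 1.2829548
tq [ 0.5562 -0.3048  0.0017] 1.2723756
tape [ 0.5031 -0.1132  0.0126] 1.2561961
well [0.4084 0.273  0.0069] 1.2523868
wellrim [0.4445 0.3155 0.0177] 1.2509365
sd [0.4313 0.0093 0.0115] 1.2459904
ins [ 0.4082 -0.2757  0.0196] 1.2329991
bench [0.36939819 0.03361084 0.00143302] [ 6.83022202e-01 -1.97053272e-01  2.54042699e-04] [ 0.72981663 -0.14754388 -0.00082794]
```

View pics/crop0.png

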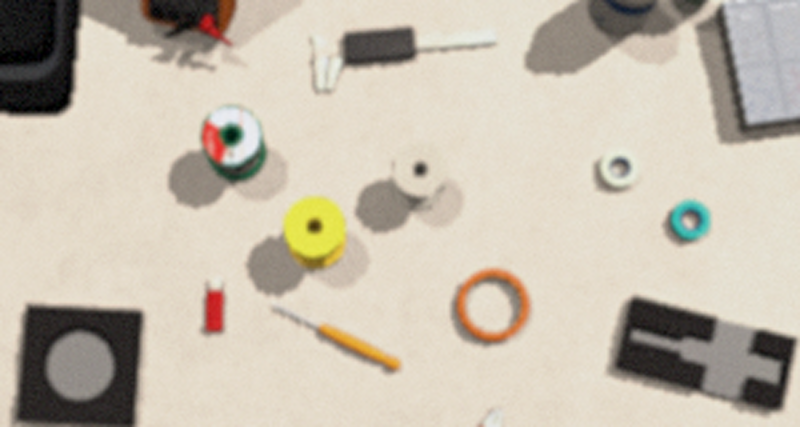

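Confirmed:
- **Screwdriver:** orange-handled, crop (335,337), blade tip at upper left. The black item at (378,45) is a caliper.
- **spool_a:** white, red and green at (233,140). The yellow one at (314,230) is the look-alike.
- **spool_c:** (418,172).
- **Wick reel:** pale ring at (618,168). The turquoise one at (690,220) isn't meant.

Now the measurements.

```bash
cat > meas.py <<'E'
from h import *
def comp(m,uv):
    """component of mask nearest to uv: contour points"""
    n,l,st,ce=cv2.connectedComponentsWithStats(m.astype(np.uint8))
    ok=[i for i in range(1,n) if st[i,4]>=8]
    i=min(ok,key=lambda i:np.hypot(*(ce[i]-uv)))
    return l==i, st[i], ce[i]
def tri(c1,u1,c2,u2):
    o1,d1=rays(c1,[u1]);o2,d2=rays(c2,[u2]);d1=d1[0];d2=d2[0]
    s=np.linalg.lstsq(np.c_[d1,-d2],o2-o1,rcond=None)[0]
    p,q=o1+s[0]*d1,o2+s[1]*d2
    return (p+q)/2,np.linalg.norm(p-q)
def bgdiff(c,uv,r):
    """colour saliency: Lab distance to local bench colour"""
    lab=cv2.cvtColor(c['color'],cv2.COLOR_BGR2LAB).astype(float)
    return lab
E
python3 - <<'E'
from meas import *
t=np.load('top0.npy',allow_pickle=True).item(); s=np.load('side0.npy',allow_pickle=True).item()
P=cloud(t);Q=cloud(s)
reg=P[290:310,320:350]; print('bench noise top',reg[...,2].mean(),reg[...,2].std()); reg=Q[290:310,420:450]; print('side',reg[...,2].mean(),reg[...,2].std())
near={'a':(0.614,.129,.066,.029),'c':(.584,-.04,.058,.0265),'yel':(.55,.055,.05,.03)}
for n,(x,y,h,r) in near.items():
    for nm,C in(('top',P),('side',Q)):
        d=np.hypot(C[...,0]-x,C[...,1]-y)<.05
        m=d&(C[...,2]>h-.012)&(C[...,2]<h+.02)
        X=C[m]; v,u=np.nonzero(m)
        (cx,cy),rr=cv2.minEnclosingCircle(X[:,:2].astype(np.float32))
        print(n,nm,m.sum(),'z',np.percentile(X[:,2],[5,50,95]).round(4),'mean',X[:,:2].mean(0).round(4),'circ',round(cx,4),round(cy,4),round(rr,4),'px',u.mean().round(1),v.mean().round(1))
ex=[(300,300,340),]
# enlarged side crop of small things
cv2.imwrite('pics/crop1.png',cv2.resize(s['color'][200:380,240:440],(800,720//1)[:2] if 0 else (660,594),interpolation=cv2.INTER_CUBIC))
E
```

```text
bench noise top 0.007346683784828262 0.08842076490007378
side 0.002907258803290537 0.03532218953852486
a top 383 z [0.0627 0.067  0.0709] mean [0.6199 0.1308] circ 0.6216 0.1311 0.0288 px 291.3 195.5
a side 209 z [0.0555 0.0663 0.0683] mean [0.6182 0.1246] circ 0.6183 0.1315 0.0303 px 372.9 224.9
c top 328 z [0.0545 0.059  0.0627] mean [ 0.5925 -0.0431] circ 0.5926 -0.0425 0.0265 px 362.0 207.7
c side 234 z [0.0476 0.0577 0.0593] mean [ 0.5897 -0.0467] circ 0.5907 -0.0442 0.0281 px 368.1 255.1
yel top 378 z [0.0618 0.0667 0.0695] mean [0.5371 0.0527] circ 0.5367 0.0529 0.029 px 322.6 228.9
yel side 362 z [0.0403 0.0634 0.068 ] mean [0.5333 0.043 ] circ 0.5336 0.0522 0.0294 px 340.2 239.3
```

View pics/crop1.png

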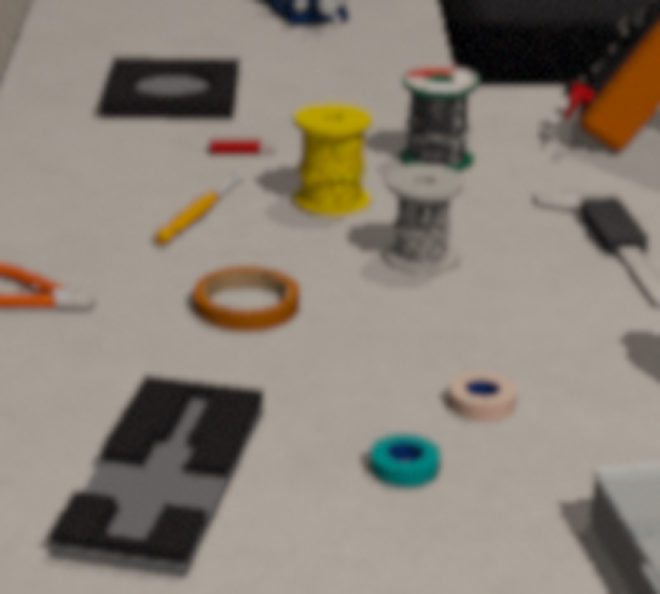

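The side crop shows the pale reel (481,395) is pink with a blue hub, so it's the wick. Turquoise sits at (404,458) and the orange driver at (190,215). Next come the inserts, driver, reel and tape from both views.

Run:
```python
from meas import *
t=np.load('top0.npy',allow_pickle=True).item(); s=np.load('side0.npy',allow_pickle=True).item()
uvt=dict(well=(235,283),drv=(468,278),sd=(338,273),reel=(436,208),tape=(389,259),wellf=(235,283))
uvs=dict(well=(291,226),drv=(289,342),sd=(297,266),reel=(386,321),tape=(314,290))
def masks(c):
    hsv=cv2.cvtColor(c['color'],cv2.COLOR_BGR2HSV).astype(int);H,S,V=hsv[...,0],hsv[...,1],hsv[...,2]
    return hsv,H,S,V
up=4
for c,uv in((t,uvt),(s,uvs)):
    big=dict(c); big['color']=cv2.resize(c['color'],None,fx=up,fy=up,interpolation=cv2.INTER_CUBIC)
    hsv,H,S,V=masks(big)
    px=lambda p:(np.asarray(p,float)+.5)/up-.5
    bl=V[250*up,400*up] if 0 else None
    for k in('well','drv'):
        w=np.array(uv[k])*up
        win=np.zeros(V.shape,bool); win[w[1]-40*up:w[1]+40*up,w[0]-45*up:w[0]+45*up]=1
        m=((V<100)|((S<35)&(V<150)))&win
        m=cv2.morphologyEx(m.astype(np.uint8),cv2.MORPH_CLOSE,np.ones((9,9)))
        mm,st,ce=comp(m,w)
        cnt=max(cv2.findContours(mm.astype(np.uint8),cv2.RETR_EXTERNAL,cv2.CHAIN_APPROX_NONE)[0],key=cv2.contourArea)
        W=onz(c,px(cnt.reshape(-1,2)),.016)[:,:2]
        r=cv2.minAreaRect((W*1000).astype(np.float32))
        print(c['name'],k,'rect@16mm',np.round(r[0],1),np.round(r[1],1),round(r[2],1), 'V bench',np.median(V[win]), 'Vblack',np.percentile(V[win],5))
        # grey floor inside
        g=(mm)&(V>75 if c is t else V>65)
        g=cv2.morphologyEx(g.astype(np.uint8),cv2.MORPH_OPEN,np.ones((5,5)))
        g=cv2.erode(mm.astype(np.uint8),np.ones((17,17)))&g
        gm,st,ce=comp(g,w)
        cnt=max(cv2.findContours(gm.astype(np.uint8),cv2.RETR_EXTERNAL,cv2.CHAIN_APPROX_NONE)[0],key=cv2.contourArea)
        z=.006 if k=='well' else .008
        W=onz(c,px(cnt.reshape(-1,2)),z)[:,:2]*1000
        r=cv2.minAreaRect(W.astype(np.float32)); e=cv2.minEnclosingCircle(W.astype(np.float32))
        print('   floor rect',np.round(r[0],1),np.round(r[1],1),round(r[2],1),'circ',np.round(e[0],1),round(e[1],1))
        cv2.imwrite(f"pics/m_{c['name']}_{k}.png",np.hstack([mm[w[1]-160:w[1]+160,w[0]-180:w[0]+180],gm[w[1]-160:w[1]+160,w[0]-180:w[0]+180]]).astype(np.uint8)*255)
    for k,z in(('sd',.0065),('reel',.011),('tape',.012)):
        w=np.array(uv[k])*up
        win=np.zeros(V.shape,bool); win[w[1]-22*up:w[1]+22*up,w[0]-22*up:w[0]+22*up]=1
        if k=='reel': win=np.zeros(V.shape,bool); win[w[1]-14*up:w[1]+14*up,w[0]-14*up:w[0]+14*up]=1
        print(c['name'],k,'HSV centre',hsv[w[1],w[0]],hsv[w[1]-12*up,w[0]] , hsv[w[1],w[0]+5*up])
        if k!='reel':
            m=(S>140)&(H<25)&win
            mm,st,ce=comp(m,w)
            cnt=max(cv2.findContours(mm.astype(np.uint8),cv2.RETR_EXTERNAL,cv2.CHAIN_APPROX_NONE)[0],key=cv2.contourArea)
            W=onz(c,px(cnt.reshape(-1,2)),z)[:,:2]*1000
            r=cv2.minAreaRect(W.astype(np.float32)); e=cv2.minEnclosingCircle(W.astype(np.float32))
            print('   rect',np.round(r[0],1),np.round(r[1],1),round(r[2],1),'circ',np.round(e[0],1),round(e[1],1),'cpx',px(ce))
    if c is t: m=(hsv[...,2]>0)
im=[cv2.imread(f'pics/m_{n}_{k}.png') for n in('top','side') for k in('well','drv')]
a=cv2.resize(np.vstack([np.hstack(im[:2]),np.hstack(im[2:])]),(800,356)); 
def cr(c,u,v,r=20): return cv2.resize(c['color'][v-r:v+r,u-r:u+r],(200,200),interpolation=cv2.INTER_CUBIC)
b=np.hstack([cr(t,436,208),cr(s,386,321),cr(t,330,271,32),cr(s,300,264)])
cv2.imwrite('pics/check1.png',np.vstack([a,b]))
```

```text
top well rect@16mm [408.9 273.4] [115.9 115.3] 87.6 V bench 225.0 Vblack 39.0
   floor rect [411.4 274.6] [66.7 65.6] 27.0 circ [411.8 274.2] 33.7
top drv rect@16mm [ 426.7 -310.1] [166.7  77.1] 75.7 V bench 228.0 Vblack 40.0
   floor rect [ 416.5 -313.3] [3.1 1.5] 36.1 circ [ 416.1 -312.8] 1.5
top sd HSV centre [ 20 189 228] [ 20  30 228] [ 17  56 225]
   rect [432.7  11.1] [80.9  9.9] 63.9 circ [432.5  11.2] 40.5 cpx [339.13295907 274.56061683]
top reel HSV centre [ 19  28 198] [ 21  23 229] [ 90   7 147]
top tape HSV centre [ 20  27 230] [ 12 175 213] [ 20  31 229]
   rect [ 472.9 -114. ] [64.1 66. ] 45.0 circ [ 472.7 -113.9] 33.5 cpx [389.177      259.03736364]
side well rect@16mm [409.9 254.4] [174.9 119.1] 87.6 V bench 155.0 Vblack 34.0
   floor rect [409.8 284.2] [45.4 56.9] 90.0 circ [409.8 283.4] 28.9
side drv rect@16mm [ 428.5 -326.2] [187.1  78.9] 76.0 V bench 165.0 Vblack 30.0
   floor rect [ 423.1 -312.5] [ 70.6 129.7] 9.3 circ [ 429.2 -310.7] 68.9
side sd HSV centre [ 21 255 176] [ 16  27 161] [ 13  48 142]
   rect [431.3   9.9] [89.7 14.8] 63.4 circ [432.3   9.4] 44.9 cpx [296.03584835 265.64583333]
side reel HSV centre [ 11  52 162] [ 16  26 167] [ 13  58 175]
side tape HSV centre [ 16  26 164] [ 14  26 164] [ 17  28 164]
   rect [ 471.6 -125.8] [80.8 64.8] 88.3 circ [ 473.2 -126. ] 40.6 cpx [314.50443925 292.27026035]
```

View pics/check1.png

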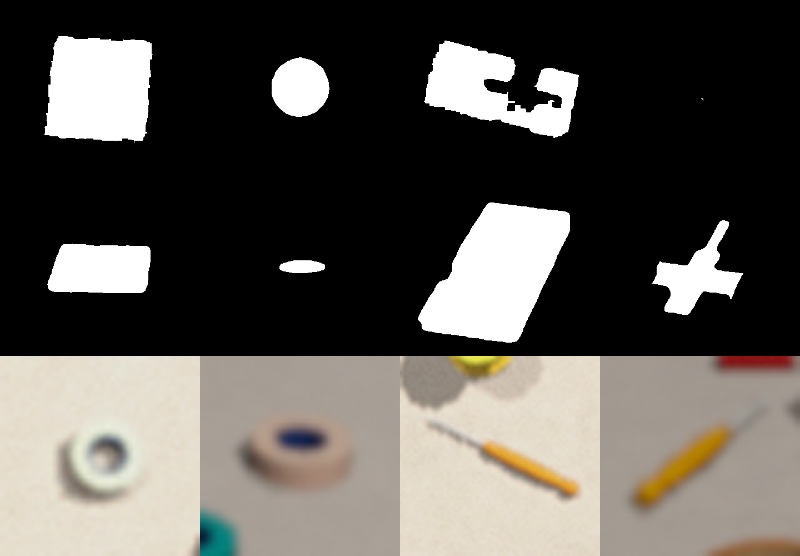

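The check shows clean masks for the well (both views) and the driver insert's side floor. The top driver-insert mask is broken, so I'll redo that, the reel and the blade tip.

Run:
```python
from meas import *
t=np.load('top0.npy',allow_pickle=True).item(); s=np.load('side0.npy',allow_pickle=True).item()
up=4; px=lambda p:(np.asarray(p,float)+.5)/up-.5
out=[]
def go(c,uv,r,f,z,name,close=3):
    b=cv2.resize(c['color'],None,fx=up,fy=up,interpolation=cv2.INTER_CUBIC)
    hsv=cv2.cvtColor(b,cv2.COLOR_BGR2HSV).astype(int); w=np.array(uv)*up
    win=np.zeros(hsv.shape[:2],bool); win[w[1]-r*up:w[1]+r*up,w[0]-r*up:w[0]+r*up]=1
    m=(f(hsv[...,0],hsv[...,1],hsv[...,2])&win).astype(np.uint8)
    m=cv2.morphologyEx(m,cv2.MORPH_OPEN,np.ones((3,3))); m=cv2.morphologyEx(m,cv2.MORPH_CLOSE,np.ones((close,close)))
    n,l,st,ce=cv2.connectedComponentsWithStats(m); i=1+st[1:,4].argmax(); mm=l==i
    pts=np.c_[np.nonzero(mm)[1],np.nonzero(mm)[0]]
    hull=cv2.convexHull(pts.astype(np.int32)).reshape(-1,2)
    W=onz(c,px(hull),z)[:,:2]*1000; R=cv2.minAreaRect(W.astype(np.float32));e=cv2.minEnclosingCircle(W.astype(np.float32))
    print(c['name'],name,'rect',np.round(R[0],1),np.round(R[1],1),round(R[2],1),'circ',np.round(e[0],1),round(e[1],1),'pxbox',px(pts.min(0)).round(1),px(pts.max(0)).round(1))
    out.append(cv2.resize((mm[w[1]-r*up:w[1]+r*up,w[0]-r*up:w[0]+r*up]*255).astype(np.uint8),(200,200)))
    return px(hull)
go(t,(468,278),42,lambda H,S,V:V<90,.016,'drv black',15)
go(s,(289,342),42,lambda H,S,V:V<75,.016,'drv black',25)
go(t,(468,278),30,lambda H,S,V:(V>85)&(V<175)&(S<30),.008,'drv floor')
go(t,(436,208),14,lambda H,S,V:(S<20),.011,'reel')
go(s,(386,321),13,lambda H,S,V:(S>34)|(V<110),.011,'reel')
go(s,(386,321),13,lambda H,S,V:(H>100)&(H<135)&(S>60),.011,'hub')
go(t,(436,208),14,lambda H,S,V:(V<175),.011,'hub')
h=go(t,(317,265),12,lambda H,S,V:(V<205)&(S<60),.006,'blade'); i=h[:,0].argmin(); print('tip',onz(t,[h[i]],.004))
P=cloud(t)
for n,C,x,y in(('top',P,.6085,-.237),('side',cloud(s),.6085,-.237)):
    m=(np.hypot(C[...,0]-x,C[...,1]-y)<.035)&(C[...,2]>.006)&(C[...,2]<.03)
    X=C[m]; print(n,'reel depth',m.sum(),np.median(X[:,2]),cv2.minEnclosingCircle(X[:,:2].astype(np.float32)))
for n,C in(('top',P),('side',cloud(s))):
    for k,x,y,z0 in(('sd',.4325,.0105,.004),('insert',.42,-.31,.012),('well',.44,.31,.012),('tape',.472,-.147,.005)):
        m=(np.hypot(C[...,0]-x,C[...,1]-y)<.012)&(C[...,2]>z0)&(C[...,2]<.04); print(n,k,'z',np.percentile(C[m][:,2],[25,50,90]).round(4),m.sum())
cv2.imwrite('pics/check2.png',np.vstack([np.hstack(out[:4]),np.hstack(out[4:8])]))
```

```text
top drv black rect [ 437.  -275.4] [83.1 69.9] 76.0 circ [ 436.1 -275.9] 51.9 pxbox [435.6 256.9] [472.6 290.6]
side drv black rect [ 438.7 -286. ] [90.4 71.5] 75.6 circ [ 438.6 -286.2] 55.7 pxbox [270.4 314.6] [318.4 344.6]
top drv floor rect [ 428.  -314.6] [145.9  71.7] 77.1 circ [ 427.4 -314.4] 73.1 pxbox [441.1 264.4] [497.4 294.6]
top reel rect [ 610.4 -240.1] [34.9 29.6] 0.7 circ [ 610.7 -240.7] 18.2 pxbox [432.4 199.6] [443.9 212.9]
side reel rect [ 604.4 -245.4] [62.3 41. ] 76.4 circ [ 604.2 -245.3] 31.2 pxbox [374.1 311.4] [396.6 328.1]
side hub rect [ 605.6 -237.3] [10.3 13.4] 89.5 circ [ 605.5 -237.1] 6.8 pxbox [382.1 315.9] [389.1 318.6]
top hub rect [ 593.6 -223.3] [36.6 18.2] 47.1 circ [ 598.4 -227.7] 18.4 pxbox [427.6 205.6] [439.1 216.4]
top blade rect [454.4  64.8] [65.2 11.5] 58.8 circ [451.8  66.4] 32.6 pxbox [306.4 259.4] [328.4 273.6]
tip [[0.466973   0.09441292 0.004     ]]
top reel depth 154 0.011340042927486582 ((0.6013677716255188, -0.23443372547626495), 0.028333624824881554)
side reel depth 200 0.010695276483612876 ((0.6053818464279175, -0.2367592304944992), 0.021124083548784256)
top sd z [0.0097 0.0118 0.016 ] 51
top insert z [0.0134 0.0155 0.0185] 27
top well z [0.0144 0.0168 0.0204] 71
top tape z [0.0105 0.0134 0.0164] 36
side sd z [0.009  0.0117 0.0133] 32
side insert z [0.0148 0.0153 0.0168] 28
side well z [0.0153 0.0163 0.0177] 22
side tape z [0.0083 0.0113 0.0135] 60
```

View pics/check2.png

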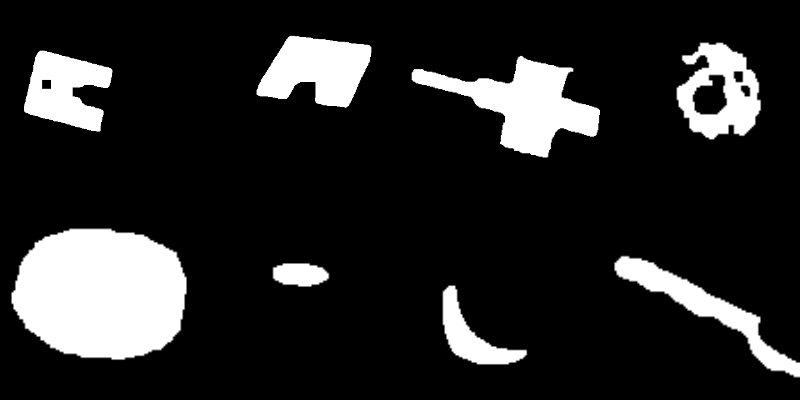

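Targets (m), averaged over the two views:

| Item | x, y | Note |
|---|---|---|
| spool_a | .620, .131 | |
| spool_c | .592, -.043 | |
| Well | .4105, .274 | |
| Reel | .606, -.238 | |
| Screwdriver grip | .433, .013 | axis 63.9° |
| Driver insert | .428, -.313 | axis 76° |

Measured heights agree with the text. First, spool_a.

>>> {"api": "send_rows", "payload": {
  "moves": [
    [91, 0.98, -0.992, 0, 0],
    [91, 0.98, -0.992, 0, 0],
    [91, 0.98, -0.992, 0, 0],
    [91, 0.98, -0.992, -0.1, 0],
    [91, 0.98, -0.992, -0.1, 0],
    [91, 0.98, -0.992, -0.1, 0],
    [91, 0.98, -0.992, -0.1, 0],
    [91, 0.98, -0.992, -0.1, 0]
  ],
  "force": 25
}}

```text
clock: 1.1
ee_pos: [0.5792, 0.1718, 0.1798]
ee_rot: [-3.142, -0.001, 2.734]
wrist_force: [0.8, 0.1, 0.5]
gripper_width: 0.0911
finger_force: 0.0
```

>>> {"api": "send_rows", "payload": {
  "moves": [
    [91, 0, 0, 0, 0],
    [91, 0, 0, 0, 0],
    [91, 0, 0, 0, 0],
    [91, 0, 0, 0, 0],
    [91, 0, 0, 0, 0],
    [91, 0, 0, 0, 0],
    [91, 0, 0, 0, 0],
    [91, 0, 0, 0, 0]
  ]
}}

```text
clock: 2.1
ee_pos: [0.5782, 0.1734, 0.1804]
ee_rot: [3.142, -0.0, 2.734]
wrist_force: [-0.2, -0.6, 0.9]
gripper_width: 0.0912
finger_force: 0.0
```

>>> {"api": "send_rows", "payload": {
  "moves": [
    [91, 0.1045, -0.1055, 0, 0],
    [91, 0.1045, -0.1055, 0, 0],
    [91, 0.1045, -0.1055, -0.12, 0],
    [91, 0.1045, -0.1055, -0.22, 0],
    [91, 0.1045, -0.1055, -0.3, 0],
    [91, 0.1045, -0.1055, -0.35, 0],
    [91, 0.1045, -0.1055, -0.378, 0],
    [91, 0.1045, -0.1055, -0.378, 0]
  ]
}}

```text
clock: 3.1
ee_pos: [0.6195, 0.1314, 0.0288]
ee_rot: [-3.141, -0.001, 2.734]
wrist_force: [0.6, -0.4, 0.5]
gripper_width: 0.091
finger_force: 0.0
```

>>> {"api": "send_rows", "payload": {
  "moves": [
    [50, 0, 0, 0, 0],
    [50, 0, 0, 0, 0],
    [50, 0, 0, 0, 0],
    [50, 0, 0, 0, 0],
    [50, 0, 0, 0, 0],
    [50, 0, 0, 0, 0],
    [50, 0, 0, 0, 0],
    [50, 0, 0, 0, 0]
  ]
}}

```text
clock: 4.1
ee_pos: [0.6204, 0.1316, 0.0297]
ee_rot: [3.141, 0.001, 2.734]
wrist_force: [0.1, 2.7, 4.2]
gripper_width: 0.0576
finger_force: 25.0
```

>>> {"api": "send_rows", "payload": {
  "moves": [
    [50, 0, 0, 0.06, 0],
    [50, 0, 0, 0.16, 0],
    [50, -0.08, 0.054, 0.2, 0],
    [50, -0.2, 0.136, 0.2, 0],
    [50, -0.32, 0.218, 0.2, 0],
    [50, -0.43, 0.293, 0.2, 0],
    [50, -0.5, 0.34, 0.2, 0],
    [50, -0.524, 0.3565, 0.2, 0]
  ],
  "force": 35
}}

```text
clock: 5.1
ee_pos: [0.4073, 0.2732, 0.1076]
ee_rot: [-3.137, -0.002, 2.736]
wrist_force: [-0.0, -0.5, -5.6]
gripper_width: 0.057
finger_force: 35.0
```

```bash
cat > look.py <<'E'
from meas import *
def disc(z,x,y,rad=.05,tol=.008):
    """top disc near x,y at height z by depth, both views"""
    r=[]
    for n in('top','side'):
        c=grab(n); C=cloud(c); m=(np.hypot(C[...,0]-x,C[...,1]-y)<rad)&(abs(C[...,2]-z)<tol)
        X=C[m]
        if len(X)<10: print(n,'few',len(X)); continue
        (a,b),q=cv2.minEnclosingCircle(X[:,:2].astype(np.float32))
        print(n,len(X),'z',np.percentile(X[:,2],[10,50,90]).round(4),'mean',X[:,:2].mean(0).round(4),'circ',round(a,4),round(b,4),round(q,4)); r.append(c)
    return r
E
python3 - <<'E'
from look import *
o=status.get_obs(); print(o['ee_pos'],o['gripper_width'],o['wrist_force'])
cs=[grab('top'),grab('side')]
im=[cv2.resize(cs[0]['color'][200:350,160:310],(400,400),interpolation=2),cv2.resize(cs[1]['color'][130:280,220:370],(400,400),interpolation=2)]
cv2.imwrite('pics/a_over.png',np.hstack(im))
E
```

```text
[0.40731811 0.2731698  0.1075725 ] 0.056957477361295715 [-0.00914498 -0.54633831 -5.59803648]
```

View pics/a_over.png

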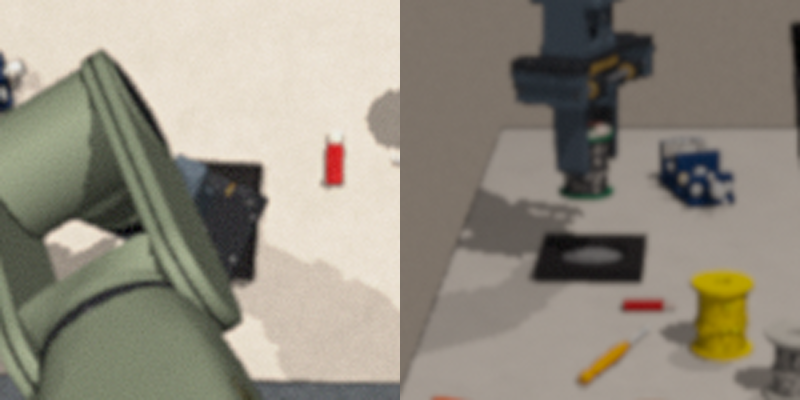

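The spool is held square over the well (side crop: green foot at (587,190), well at (592,256)). Lowering.

>>> {"api": "send_rows", "payload": {
  "moves": [
    [50, 0, 0, 0, 0],
    [50, 0, 0, 0, 0],
    [50, 0, 0, -0.05, 0],
    [50, 0, 0, -0.1, 0],
    [50, 0, 0, -0.13, 0],
    [50, 0, 0, -0.155, 0],
    [50, 0, 0, -0.17, 0],
    [50, 0, 0, -0.175, 0]
  ]
}}

```text
clock: 6.2
ee_pos: [0.4105, 0.2739, 0.0391]
ee_rot: [3.141, 0.0, 2.734]
wrist_force: [-0.0, 0.1, -5.8]
gripper_width: 0.0573
finger_force: 35.0
```

>>> {"api": "send_rows", "payload": {
  "moves": [
    [50, 0, 0, -0.003, 0],
    [50, 0, 0, -0.006, 0],
    [50, 0, 0, -0.008, 0],
    [50, 0, 0, -0.009, 0],
    [50, 0, 0, -0.009, 0],
    [50, 0, 0, -0.009, 0],
    [50, 0, 0, -0.009, 0],
    [50, 0, 0, -0.009, 0]
  ]
}}

```text
clock: 7.2
ee_pos: [0.4104, 0.2739, 0.0357]
ee_rot: [3.141, 0.0, 2.734]
wrist_force: [-0.8, -1.0, -3.5]
gripper_width: 0.0571
finger_force: 35.0
```

>>> {"api": "send_rows", "payload": {
  "moves": [
    [50, 0, 0, -0.002, 0],
    [70, 0, 0, -0.002, 0],
    [91, 0, 0, -0.002, 0],
    [91, 0, 0, -0.002, 0],
    [91, 0, 0, 0.02, 0],
    [91, 0, 0, 0.1, 0],
    [91, 0, 0, 0.2, 0],
    [91, 0, 0, 0.3, 0]
  ]
}}

```text
clock: 8.2
ee_pos: [0.4103, 0.2738, 0.1574]
ee_rot: [3.141, 0.0, 2.734]
wrist_force: [0.5, -0.5, 0.1]
gripper_width: 0.0911
finger_force: 0.0
```

>>> {"api": "send_rows", "payload": {
  "moves": [
    [91, 0.05, -0.09, 0.05, 0],
    [91, 0.11, -0.2, 0.05, 0],
    [91, 0.18, -0.32, 0.05, 0],
    [91, 0.25, -0.44, 0.05, 0],
    [91, 0.32, -0.56, 0.03, 0],
    [91, 0.38, -0.67, 0, 0],
    [91, 0.43, -0.75, 0, 0],
    [91, 0.454, -0.792, 0, 0]
  ]
}}

```text
clock: 9.2
ee_pos: [0.5927, -0.0445, 0.1558]
ee_rot: [3.141, 0.0, 2.732]
wrist_force: [-0.7, 1.1, 0.9]
gripper_width: 0.0909
finger_force: 0.0
```

Run:
```python
from look import *
disc(.072,.411,.274,tol=.006)
o=status.get_obs(); print(o['ee_pos'],o['joint_vel'].round(3))
```

```text
top 404 z [0.0698 0.0728 0.0758] mean [0.4104 0.2727] circ 0.4108 0.2735 0.0288
side 136 z [0.0691 0.0722 0.0737] mean [0.4082 0.2684] circ 0.4089 0.2701 0.0307
[ 0.59262061 -0.04401749  0.1558227 ] [ 0.037 -0.019  0.037  0.022  0.01   0.017]
```

spool_a is seated: top at 72 mm, centre about (.410,.273). Now spool_c.

>>> {"api": "send_rows", "payload": {
  "moves": [
    [91, 0, 0, -0.06, 0],
    [91, 0, 0, -0.14, 0],
    [91, 0, 0, -0.22, 0],
    [91, 0, 0, -0.28, 0],
    [91, 0, 0, -0.32, 0],
    [91, 0, 0, -0.331, 0],
    [91, 0, 0, -0.331, 0],
    [91, 0, 0, -0.331, 0]
  ],
  "force": 25
}}

```text
clock: 10.3
ee_pos: [0.5927, -0.0429, 0.0242]
ee_rot: [3.141, 0.002, 2.734]
wrist_force: [0.9, 0.2, 0.6]
gripper_width: 0.0907
finger_force: 0.0
```

>>> {"api": "send_rows", "payload": {
  "moves": [
    [45, 0, 0, 0, 0],
    [45, 0, 0, 0, 0],
    [45, 0, 0, 0, 0],
    [45, 0, 0, 0, 0],
    [45, 0, 0, 0, 0],
    [45, 0, 0, 0, 0],
    [45, 0, 0, 0, 0],
    [45, 0, 0, 0, 0]
  ]
}}

```text
clock: 11.3
ee_pos: [0.5921, -0.0428, 0.0233]
ee_rot: [3.141, 0.0, 2.734]
wrist_force: [1.1, 1.2, -0.0]
gripper_width: 0.0524
finger_force: 25.0
```

>>> {"api": "send_rows", "payload": {
  "moves": [
    [45, 0, 0, 0.06, 0],
    [45, 0, 0, 0.16, 0],
    [45, 0, 0, 0.26, 0],
    [45, -0.03, 0.05, 0.31, 0],
    [45, -0.08, 0.14, 0.3175, 0],
    [45, -0.15, 0.26, 0.3175, 0],
    [45, -0.22, 0.38, 0.3175, 0],
    [45, -0.29, 0.5, 0.3175, 0]
  ],
  "force": 35
}}

```text
clock: 12.3
ee_pos: [0.4728, 0.1584, 0.1489]
ee_rot: [-3.139, -0.003, 2.734]
wrist_force: [0.8, 0.5, -4.8]
gripper_width: 0.0523
finger_force: 35.0
```

>>> {"api": "send_rows", "payload": {
  "moves": [
    [45, -0.06, 0.105, 0, 0],
    [45, -0.11, 0.19, 0, 0],
    [45, -0.145, 0.255, 0, 0],
    [45, -0.165, 0.2895, 0, 0],
    [45, -0.165, 0.2895, 0, 0],
    [45, -0.165, 0.2895, -0.02, 0],
    [45, -0.165, 0.2895, -0.04, 0],
    [45, -0.165, 0.2895, -0.05, 0]
  ]
}}

```text
clock: 13.3
ee_pos: [0.4099, 0.2719, 0.1292]
ee_rot: [-3.14, -0.001, 2.733]
wrist_force: [-0.4, 0.3, -4.4]
gripper_width: 0.0522
finger_force: 35.0
```

Run:
```python
from look import *
o=status.get_obs(); print(o['ee_pos'],o['gripper_width'],o['wrist_force'])
c=grab('side')
cv2.imwrite('pics/c_over.png',cv2.resize(c['color'][140:250,230:350],(720,600),interpolation=2)[:, :])
# silhouette columns of spool_a top rim & spool_c lower flange in world x (at y of axis)
lab=cv2.cvtColor(c['color'],cv2.COLOR_BGR2HSV)
C=cloud(c); y0=.273
for z in(.05,.06,.066,.08,.084,.088,.092,.096,.1):
    m=(abs(C[...,2]-z)<.003)&(abs(C[...,1]-y0)<.045)&(abs(C[...,0]-.41)<.05)
    X=C[m]; 
    if len(X)>5: print(z,len(X),'x',X[:,0].min().round(4),X[:,0].max().round(4),'mid',((X[:,0].min()+X[:,0].max())/2).round(4),'ymin',np.percentile(X[:,1],5).round(4))
```

```text
[0.40985714 0.27192418 0.12921955] 0.052201854280413094 [-0.41613737  0.25195189 -4.44730042]
0.05 37 x 0.3878 0.4291 mid 0.4084 ymin 0.2483
0.06 34 x 0.3882 0.4291 mid 0.4086 ymin 0.2485
0.066 25 x 0.3883 0.4293 mid 0.4088 ymin 0.2489
```

View pics/c_over.png

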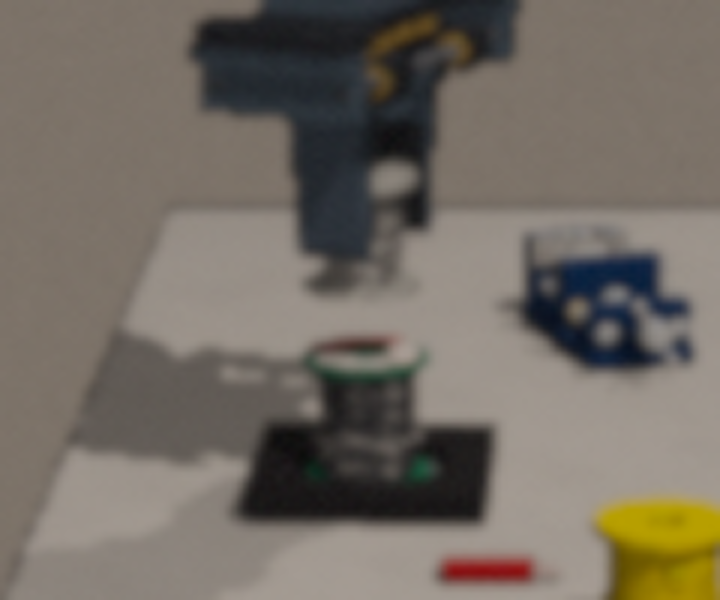

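The crop shows spool_c's foot (mid u≈360) about 6 px left of spool_a's rim (mid u≈367). I'll check with rays whether that is perspective.

Run:
```python
from look import *
c=grab('side')
p=proj(c,[[.410,.272,.106],[.410,.273,.072],[.411,.273,.072]]); print(p, 'crop',(p-[230,140])*[6,600/110])
g=cv2.resize(cv2.cvtColor(c['color'],cv2.COLOR_BGR2GRAY),None,fx=4,fy=4,interpolation=cv2.INTER_CUBIC).astype(float)
for v in (190,191,192,193,204,205,206,207):
    r=g[v*4+2,(270)*4:(315)*4]; d=np.gradient(cv2.GaussianBlur(r[None],(5,1),0)[0])
    s=270+np.arange(len(r))/4-.375
    i=np.argsort(-abs(d)); k=[]
    for j in i:
        if all(abs(s[j]-q)>3 for q,_ in k): k.append((s[j],d[j].round(1)))
        if len(k)==5: break
    print(v,sorted((round(float(a),2),float(b)) for a,b in k))
```

```text
[[290.84913666 192.0704828 ]
 [291.05779912 203.97374864]
 [291.424139   203.97373753]] crop [[365.09481997 284.02081526]
 [366.3467947  348.94771983]
 [368.54483401 348.94765924]]
190 [(282.12, -5.8), (288.12, 3.6), (292.38, -1.3), (295.88, 3.5), (299.62, 1.3)]
191 [(280.88, -6.4), (289.12, 3.0), (292.38, -0.9), (296.12, 2.1), (299.88, 1.7)]
192 [(280.88, -5.9), (287.88, 2.8), (293.88, 1.9), (299.62, 2.8), (303.88, -0.3)]
193 [(280.88, -3.9), (287.12, 2.6), (293.88, 1.0), (299.62, 2.5), (313.62, -0.9)]
204 [(273.62, 2.3), (280.12, -5.6), (289.12, -2.0), (293.88, 6.4), (298.88, -4.1)]
205 [(273.38, 2.3), (280.12, -5.4), (283.38, 2.4), (294.88, 2.6), (300.88, 4.4)]
206 [(279.62, -3.0), (282.88, 3.7), (286.12, 2.0), (297.62, -1.9), (300.88, 4.9)]
207 [(273.88, -1.7), (280.38, -2.9), (284.88, 2.5), (293.88, -1.8), (299.38, 5.7)]
```

Both are at about -0.6 px from the projected axis, so they are coaxial to within 0.5 mm. Lowering.

>>> {"api": "send_rows", "payload": {
  "moves": [
    [45, 0, 0, -0.02, 0],
    [45, 0, 0, -0.04, 0],
    [45, 0, 0, -0.055, 0],
    [45, 0, 0, -0.066, 0],
    [45, 0, 0, -0.074, 0],
    [45, 0, 0, -0.079, 0],
    [45, 0, 0, -0.082, 0],
    [45, 0, 0, -0.082, 0]
  ]
}}

```text
clock: 14.4
ee_pos: [0.41, 0.2729, 0.0975]
ee_rot: [3.141, 0.0, 2.734]
wrist_force: [-0.6, -0.4, -5.2]
gripper_width: 0.052
finger_force: 35.0
```

>>> {"api": "send_rows", "payload": {
  "moves": [
    [45, 0, 0, -0.001, 0],
    [45, 0, 0, -0.002, 0],
    [45, 0, 0, -0.003, 0],
    [45, 0, 0, -0.004, 0],
    [45, 0, 0, -0.004, 0],
    [45, 0, 0, -0.004, 0],
    [45, 0, 0, -0.004, 0],
    [45, 0, 0, -0.004, 0]
  ]
}}

```text
clock: 15.4
ee_pos: [0.41, 0.2729, 0.0958]
ee_rot: [3.141, 0.0, 2.734]
wrist_force: [0.1, -0.1, -5.0]
gripper_width: 0.0522
finger_force: 35.0
```

>>> {"api": "send_rows", "payload": {
  "moves": [
    [45, 0, 0, -0.001, 0],
    [45, 0, 0, -0.001, 0],
    [45, 0, 0, -0.002, 0],
    [45, 0, 0, -0.002, 0],
    [45, 0, 0, -0.003, 0],
    [45, 0, 0, -0.003, 0],
    [45, 0, 0, -0.003, 0],
    [45, 0, 0, -0.003, 0]
  ]
}}

```text
clock: 16.4
ee_pos: [0.41, 0.2729, 0.095]
ee_rot: [3.141, 0.0, 2.734]
wrist_force: [-2.0, -1.0, 2.3]
gripper_width: 0.052
finger_force: 35.0
```

Contact. Release and retreat up.

>>> {"api": "send_rows", "payload": {
  "moves": [
    [60, 0, 0, 0, 0],
    [75, 0, 0, 0, 0],
    [91, 0, 0, 0, 0],
    [91, 0, 0, 0, 0],
    [91, 0, 0, 0.03, 0],
    [91, 0, 0, 0.1, 0],
    [91, 0, 0, 0.18, 0],
    [91, 0, 0, 0.22, 0]
  ]
}}

```text
clock: 17.4
ee_pos: [0.4108, 0.2734, 0.1853]
ee_rot: [3.138, 0.002, 2.734]
wrist_force: [-0.4, 0.2, -0.6]
gripper_width: 0.0908
finger_force: 0.0
```

>>> {"api": "send_rows", "payload": {
  "moves": [
    [60, 0.02, -0.08, 0.02, 0],
    [60, 0.06, -0.2, 0.02, 0],
    [60, 0.11, -0.33, 0.02, 0],
    [60, 0.16, -0.46, 0.02, 0],
    [60, 0.21, -0.59, 0.02, 0],
    [60, 0.26, -0.72, 0.02, 0],
    [60, 0.31, -0.85, 0.02, 0],
    [60, 0.36, -0.95, 0.02, 0]
  ]
}}

```text
clock: 18.4
ee_pos: [0.5546, -0.1094, 0.1916]
ee_rot: [3.141, 0.001, 2.732]
wrist_force: [0.2, 0.5, -0.7]
gripper_width: 0.0599
finger_force: 0.0
```

Run:
```python
from look import *
disc(.130,.410,.273,tol=.006)
c=grab('top'); s=grab('side')
cv2.imwrite('pics/stack.png',np.hstack([cv2.resize(c['color'][245:320,195:270],(400,400),interpolation=2),cv2.resize(s['color'][150:250,240:340],(400,400),interpolation=2)]))
o=status.get_obs(); print(o['ee_pos'],o['gripper_width'])
```

```text
top 366 z [0.1271 0.13   0.1324] mean [0.4099 0.2716] circ 0.41 0.2721 0.0259
side 110 z [0.1271 0.1299 0.1311] mean [0.4078 0.2675] circ 0.4053 0.2718 0.0291
[ 0.55389921 -0.1075575   0.19090549] 0.05999772038677566
```

View pics/stack.png

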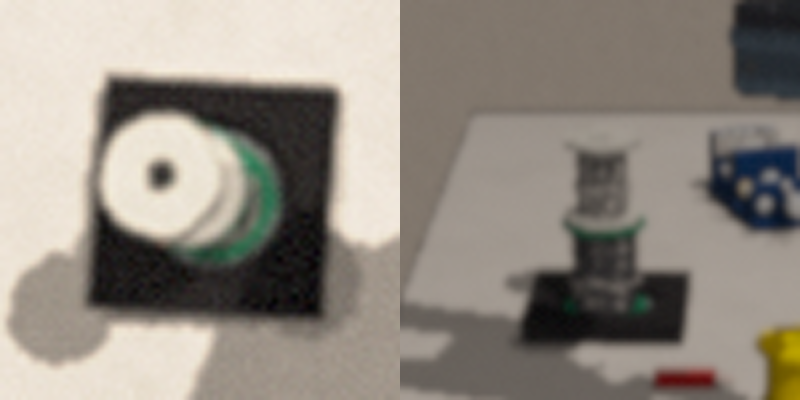

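The stack is upright: top at 130 mm, spool_c over spool_a (top-view crop hub at (160,175)). Now the reel.

>>> {"api": "send_rows", "payload": {
  "moves": [
    [60, 0.05, -0.13, 0, 0],
    [60, 0.1, -0.25, -0.02, 0],
    [60, 0.13, -0.3265, -0.1, 0],
    [60, 0.13, -0.3265, -0.2, 0],
    [60, 0.13, -0.3265, -0.3, 0],
    [60, 0.13, -0.3265, -0.38, 0],
    [60, 0.13, -0.3265, -0.43, 0],
    [60, 0.13, -0.3265, -0.45, 0]
  ],
  "force": 12
}}

```text
clock: 19.6
ee_pos: [0.6053, -0.2359, 0.0099]
ee_rot: [3.141, -0.002, 2.735]
wrist_force: [-0.6, -0.7, 0.2]
gripper_width: 0.0601
finger_force: 0.0
```

Run:
```python
from look import *
s=grab('side'); o=status.get_obs(); print(o['ee_pos'],o['wrist_force'])
cv2.imwrite('pics/reel.png',cv2.resize(s['color'][265:345,335:435],(750,600),interpolation=2))
p=proj(s,[[.606,-.2375,.0055],o['ee_pos']]);print(p,(p-[335,265])*7.5)
```

```text
[ 0.60529829 -0.23616558  0.00957131] [-0.13771673 -0.43542005 -0.30683795]
[[385.64984226 319.86621431]
 [385.30178598 317.61684428]] [[379.87381692 411.49660734]
 [377.26339483 394.62633209]]
```

View pics/reel.png

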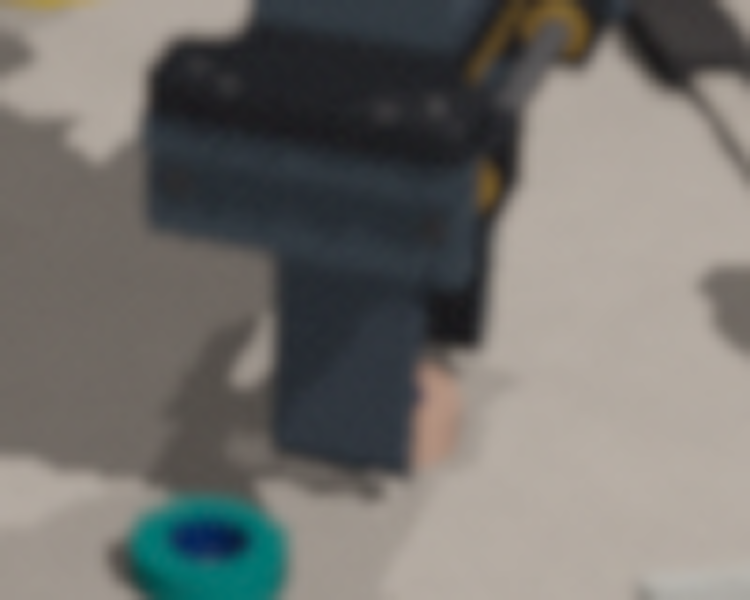

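The reel sits between the fingers (its pink edge shows at (437,415)); turquoise is clear. Lower and grip.

>>> {"api": "send_rows", "payload": {
  "moves": [
    [60, 0, 0, -0.006, 0],
    [60, 0, 0, -0.012, 0],
    [60, 0, 0, -0.015, 0],
    [60, 0, 0, -0.015, 0],
    [30, 0, 0, -0.015, 0],
    [30, 0, 0, -0.015, 0],
    [30, 0, 0, -0.015, 0],
    [30, 0, 0, -0.015, 0]
  ]
}}

```text
clock: 20.65
ee_pos: [0.606, -0.2378, 0.0047]
ee_rot: [3.142, 0.0, 2.734]
wrist_force: [-0.4, 0.1, -0.2]
gripper_width: 0.0375
finger_force: 12.0
```

>>> {"api": "send_rows", "payload": {
  "moves": [
    [30, 0, 0, 0, 0],
    [30, 0, 0, 0, 0],
    [30, 0, 0, 0.05, 0],
    [30, 0, 0, 0.15, 0],
    [30, 0, 0, 0.28, 0],
    [30, 0, 0, 0.38, 0],
    [30, 0, 0, 0.42, 0],
    [30, 0, 0, 0.42, 0]
  ]
}}

```text
clock: 21.65
ee_pos: [0.6061, -0.2378, 0.1728]
ee_rot: [3.141, 0.001, 2.734]
wrist_force: [0.5, 0.3, -1.0]
gripper_width: 0.0372
finger_force: 12.0
```

>>> {"api": "send_rows", "payload": {
  "moves": [
    [30, -0.03, 0.08, 0.02, 0],
    [30, -0.08, 0.2, 0.03, 0],
    [30, -0.13, 0.33, 0.03, 0],
    [30, -0.18, 0.46, 0.03, 0],
    [30, -0.23, 0.59, 0.03, 0],
    [30, -0.28, 0.72, 0.03, 0],
    [30, -0.33, 0.85, 0.03, 0],
    [30, -0.37, 0.96, 0.03, 0]
  ]
}}

```text
clock: 22.65
ee_pos: [0.4557, 0.1476, 0.1823]
ee_rot: [-3.139, -0.004, 2.734]
wrist_force: [-0.1, 0.7, -0.8]
gripper_width: 0.0371
finger_force: 12.0
```

>>> {"api": "send_rows", "payload": {
  "moves": [
    [30, -0.04, 0.1, 0, 0],
    [30, -0.08, 0.2, 0, 0],
    [30, -0.11, 0.28, 0, 0],
    [30, -0.121, 0.3135, 0, 0],
    [30, -0.121, 0.3135, -0.02, 0],
    [30, -0.121, 0.3135, -0.04, 0],
    [30, -0.121, 0.3135, -0.05, 0],
    [30, -0.121, 0.3135, -0.05, 0]
  ]
}}

```text
clock: 23.65
ee_pos: [0.4096, 0.2709, 0.1642]
ee_rot: [-3.141, -0.0, 2.733]
wrist_force: [0.0, -0.5, -0.2]
gripper_width: 0.0371
finger_force: 12.0
```

Run:
```python
from look import *
s=grab('side'); o=status.get_obs(); print(o['ee_pos'],o['gripper_width'])
cv2.imwrite('pics/reel2.png',cv2.resize(s['color'][140:210,255:325],(600,600),interpolation=2))
e=o['ee_pos']
p=proj(s,[[e[0],e[1],e[2]],[.410,.272,.130]]);print(p,(p-[255,140])*600/70)
```

```text
[0.40979751 0.27112151 0.16451128] 0.03696862305699411
[[290.42188497 170.98938229]
 [290.71098293 183.46582706]] [[303.61615689 265.62327674]
 [306.09413944 372.56423195]]
```

View pics/reel2.png

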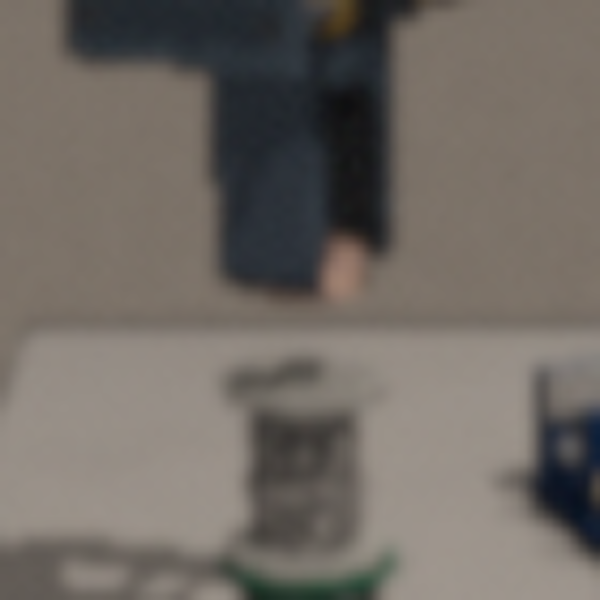

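The reel edge at (368,270) puts its centre at about 307, against 305 for spool_c's top, so it's centred. Lowering.

>>> {"api": "send_rows", "payload": {
  "moves": [
    [30, 0, 0, -0.015, 0],
    [30, 0, 0, -0.03, 0],
    [30, 0, 0, -0.045, 0],
    [30, 0, 0, -0.055, 0],
    [30, 0, 0, -0.063, 0],
    [30, 0, 0, -0.069, 0],
    [30, 0, 0, -0.072, 0],
    [30, 0, 0, -0.072, 0]
  ]
}}

```text
clock: 24.7
ee_pos: [0.4096, 0.2717, 0.1358]
ee_rot: [3.141, 0.0, 2.734]
wrist_force: [0.6, 0.4, 1.2]
gripper_width: 0.0371
finger_force: 12.0
```

>>> {"api": "send_rows", "payload": {
  "moves": [
    [30, 0, 0, -0.001, 0],
    [30, 0, 0, -0.002, 0],
    [30, 0, 0, -0.003, 0],
    [30, 0, 0, -0.004, 0],
    [30, 0, 0, -0.004, 0],
    [30, 0, 0, -0.004, 0],
    [30, 0, 0, -0.004, 0],
    [30, 0, 0, -0.004, 0]
  ]
}}

```text
clock: 25.7
ee_pos: [0.4096, 0.2717, 0.1342]
ee_rot: [3.141, 0.0, 2.734]
wrist_force: [0.5, 0.6, -0.1]
gripper_width: 0.0371
finger_force: 12.0
```

>>> {"api": "send_rows", "payload": {
  "moves": [
    [30, 0, 0, -0.001, 0],
    [30, 0, 0, -0.001, 0],
    [30, 0, 0, -0.002, 0],
    [30, 0, 0, -0.002, 0],
    [30, 0, 0, -0.002, 0],
    [30, 0, 0, -0.002, 0],
    [30, 0, 0, -0.002, 0],
    [30, 0, 0, -0.002, 0]
  ]
}}

```text
clock: 26.7
ee_pos: [0.4097, 0.2717, 0.1341]
ee_rot: [3.141, 0.0, 2.734]
wrist_force: [-1.1, -1.4, 5.4]
gripper_width: 0.0371
finger_force: 12.0
```

>>> {"api": "send_rows", "payload": {
  "moves": [
    [30, 0, 0, 0.002, 0],
    [40, 0, 0, 0.002, 0],
    [45, 0, 0, 0.002, 0],
    [60, 0, 0, 0.002, 0],
    [60, 0, 0, 0.002, 0],
    [60, 0, 0, 0.03, 0],
    [60, 0, 0, 0.08, 0],
    [60, 0, 0, 0.15, 0]
  ]
}}

```text
clock: 27.7
ee_pos: [0.4094, 0.2715, 0.1943]
ee_rot: [-3.141, -0.0, 2.734]
wrist_force: [0.0, 0.3, -0.7]
gripper_width: 0.06
finger_force: 0.0
```

>>> {"api": "send_rows", "payload": {
  "moves": [
    [60, 0, -0.06, 0, -0.06],
    [60, 0.01, -0.17, 0, -0.17],
    [60, 0.02, -0.29, 0, -0.29],
    [60, 0.03, -0.4, 0, -0.41],
    [60, 0.04, -0.5, 0, -0.53],
    [60, 0.05, -0.58, 0, -0.65],
    [60, 0.0585, -0.63, 0, -0.77],
    [60, 0.0585, -0.646, 0, -0.88]
  ]
}}

```text
clock: 28.7
ee_pos: [0.4334, 0.0121, 0.1943]
ee_rot: [3.14, -0.0, 1.406]
wrist_force: [-0.1, 0.3, 0.0]
gripper_width: 0.0598
finger_force: 0.0
```

Run:
```python
from look import *
disc(.141,.410,.272,tol=.0045)
s=grab('side'); t=grab('top'); o=status.get_obs(); print(o['ee_pos'],o['ee_rot'])
cv2.imwrite('pics/stack2.png',np.hstack([cv2.resize(t['color'][245:320,195:270],(400,400),interpolation=2),cv2.resize(s['color'][150:250,240:340],(400,400),interpolation=2)]))
```

```text
top 165 z [0.1386 0.141  0.1436] mean [0.4113 0.2699] circ 0.4109 0.2709 0.0194
side 57 z [0.1375 0.1404 0.1417] mean [0.4107 0.2658] circ 0.4083 0.2692 0.0226
[0.43310994 0.01334588 0.19392021] [ 3.14079097e+00 -3.11930152e-04  1.41623882e+00]
```

View pics/stack2.png

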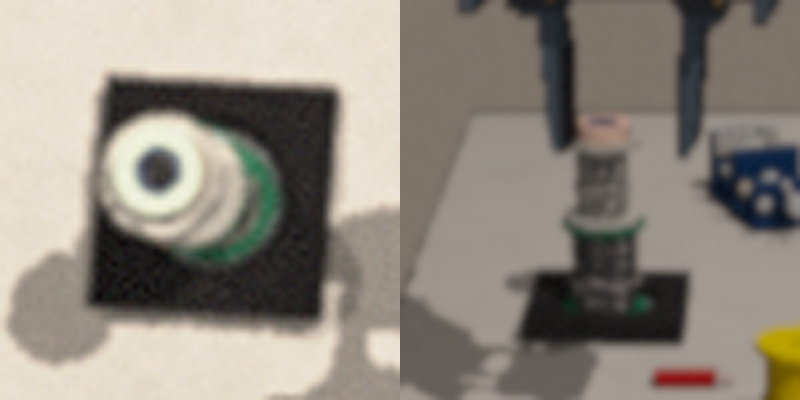

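The stack is right: the reel (hub at (158,170)) is centred on spool_c to within about 1.5 mm. Now the screwdriver.

>>> {"api": "send_rows", "payload": {
  "moves": [
    [60, 0, 0, -0.05, -0.1],
    [60, 0, 0, -0.15, -0.2],
    [60, 0, 0, -0.25, -0.2],
    [60, 0, 0, -0.34, -0.2],
    [60, 0, 0, -0.4, -0.2],
    [60, 0, 0, -0.44, -0.2],
    [60, 0, 0, -0.465, -0.2],
    [60, 0, 0, -0.47, -0.2]
  ]
}}

```text
clock: 29.9
ee_pos: [0.4329, 0.0135, 0.0052]
ee_rot: [-3.141, 0.0, 1.115]
wrist_force: [-0.1, 1.1, 0.4]
gripper_width: 0.0598
finger_force: 0.0
```

>>> {"api": "send_rows", "payload": {
  "moves": [
    [60, 0, 0, -0.003, 0],
    [30, 0, 0, -0.004, 0],
    [5, 0, 0, -0.004, 0],
    [5, 0, 0, -0.004, 0],
    [5, 0, 0, -0.004, 0],
    [5, 0, 0, -0.004, 0],
    [5, 0, 0, -0.004, 0],
    [5, 0, 0, -0.004, 0]
  ],
  "force": 15
}}

```text
clock: 30.9
ee_pos: [0.433, 0.0132, 0.0038]
ee_rot: [3.141, -0.0, 1.114]
wrist_force: [0.1, -0.4, 1.0]
gripper_width: 0.0125
finger_force: 15.0
```

>>> {"api": "send_rows", "payload": {
  "moves": [
    [5, 0, 0, 0.08, 0],
    [5, 0, -0.05, 0.18, 0],
    [5, 0, -0.17, 0.225, 0.02],
    [5, -0.01, -0.3, 0.225, 0.05],
    [5, -0.02, -0.45, 0.225, 0.09],
    [5, -0.026, -0.6, 0.225, 0.12],
    [5, -0.026, -0.74, 0.225, 0.141],
    [5, -0.026, -0.83, 0.225, 0.141]
  ]
}}

```text
clock: 31.9
ee_pos: [0.4222, -0.3213, 0.0936]
ee_rot: [3.141, 0.0, 1.323]
wrist_force: [1.0, 0.7, -0.5]
gripper_width: 0.0131
finger_force: 15.0
```

>>> {"api": "send_rows", "payload": {
  "moves": [
    [5, 0, -0.03, 0, 0],
    [5, 0, -0.04, -0.02, 0],
    [5, 0, -0.04, -0.05, 0],
    [5, 0, -0.04, -0.08, 0],
    [5, 0, -0.04, -0.1, 0],
    [5, 0, -0.04, -0.1, 0],
    [5, 0, -0.04, -0.1, 0],
    [5, 0, -0.04, -0.1, 0]
  ]
}}

```text
clock: 32.9
ee_pos: [0.4228, -0.335, 0.0542]
ee_rot: [3.141, 0.0, 1.325]
wrist_force: [0.1, 0.3, 0.5]
gripper_width: 0.0127
finger_force: 15.0
```

Run:
```python
from look import *
s=grab('side'); t=grab('top'); o=status.get_obs(); print(o['ee_pos'],o['ee_rot'],o['gripper_width'])
np.save('sd1.npy',{'top':t,'side':s},allow_pickle=True)
cv2.imwrite('pics/sd1.png',np.hstack([cv2.resize(t['color'][230:310,420:520],(400,320),interpolation=2),cv2.resize(s['color'][290:390,240:365],(400,320),interpolation=2)]))
```

```text
[ 0.42274733 -0.33495065  0.05416826] [3.14079395e+00 3.56117154e-04 1.32521608e+00] 0.012805739883715856
```

View pics/sd1.png

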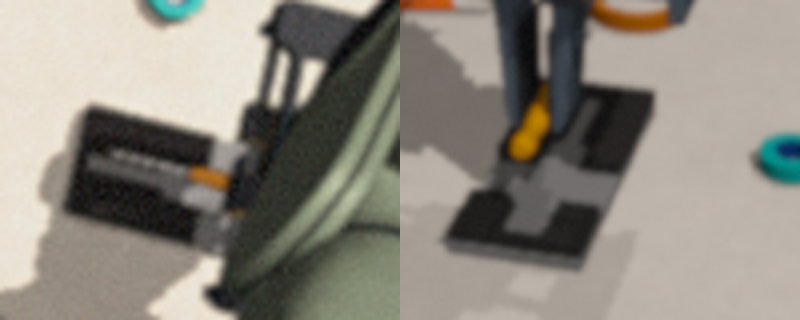

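The top crop shows the blade (112–190, about 153–170) over the slot, whose end is at (88,160); the side crop shows the handle between the fingers. I'll compute the tip and slot-end offsets with rays.

Run:
```python
from look import *
d=np.load('sd1.npy',allow_pickle=True).item(); t0=np.load('top0.npy',allow_pickle=True).item(); t=d['top']; s=d['side']
u=np.array([-np.cos(np.radians(14.1)),0]) 
ax=np.array([np.cos(np.radians(75.9)),np.sin(np.radians(75.9))]) # own -y
nx=np.array([-ax[1],ax[0]])
org=np.array([.428,-.3135]); tcp=np.array([.42275,-.33495])
def loc(p): q=np.asarray(p)[:,:2]-org; return np.c_[q@nx,q@ax]*1000
up=4; px=lambda p:(np.asarray(p,float)+.5)/up-.5
def pts(c,f,box,z):
    b=cv2.resize(c['color'],None,fx=up,fy=up,interpolation=cv2.INTER_CUBIC); h=cv2.cvtColor(b,cv2.COLOR_BGR2HSV).astype(int)
    m=np.zeros(h.shape[:2],bool); x0,y0,x1,y1=[v*up for v in box]; m[y0:y1,x0:x1]=f(h[...,0],h[...,1],h[...,2])[y0:y1,x0:x1]
    n,l,st,ce=cv2.connectedComponentsWithStats(m.astype(np.uint8)); i=1+st[1:,4].argmax(); v,u=np.nonzero(l==i)
    return loc(onz(c,px(np.c_[u,v]),z)), st[i]
# slot floor from first picture
L,_=pts(t0,lambda H,S,V:(V>85)&(V<175)&(S<30),(438,258,498,297),.008)
print('floor along',L[:,1].min().round(1),L[:,1].max().round(1))
for a in(60,50,40,30,-50,-60):
    k=abs(L[:,1]-a)<3; print(a,'across',L[k,0].min().round(1),L[k,0].max().round(1),'mean',L[k,0].mean().round(1))
print('channel edges', [ (a,(abs(L[:,1]-a)<1).sum()) for a in range(8,-56,-4)])
# handle (orange) in hand, top view
L,st=pts(t,lambda H,S,V:(H<25)&(S>120)&(V>80),(464,268,486,285),.057); print('handle along max',L[:,1].max().round(1),'across',[L[abs(L[:,1]-a)<1.5,0].mean().round(1) for a in(12,8,4)],'width',np.ptp(L[abs(L[:,1]-8)<1.5,0]).round(1))
L,st=pts(t,lambda H,S,V:(V>110)&(S<60),(444,264,467,274),.055); print('blade',st,'along',L[:,1].min().round(1),L[:,1].max().round(1),[ (a,L[abs(L[:,1]-a)<3,0].mean().round(1)) for a in(60,50,40,30)])
# side: handle butt
L,st=pts(s,lambda H,S,V:(H<25)&(S>120)&(V>60),(265,305,300,345),.057); print('side handle along',L[:,1].min().round(1),L[:,1].max().round(1),'across butt',[(a,L[abs(L[:,1]-a)<3,0].mean().round(1)) for a in(-60,-55,-50,-45)])
```

```text
floor along -74.1 72.0
60 across -7.3 3.9 mean -1.7
50 across -7.2 3.8 mean -1.7
40 across -7.1 3.7 mean -1.7
30 across -7.3 3.8 mean -1.6
-50 across -35.8 9.7 mean -1.9
-60 across -12.5 9.7 mean -1.5
channel edges [(8, np.int64(110)), (4, np.int64(115)), (0, np.int64(117)), (-4, np.int64(283)), (-8, np.int64(349)), (-12, np.int64(345)), (-16, np.int64(346)), (-20, np.int64(349)), (-24, np.int64(352)), (-28, np.int64(348)), (-32, np.int64(353)), (-36, np.int64(347)), (-40, np.int64(350)), (-44, np.int64(148)), (-48, np.int64(114)), (-52, np.int64(111))]
handle along max 17.6 across [np.float64(-3.1), np.float64(-3.4), np.float64(-2.6)] width 10.2
blade [1839 1083   25   12  137] along 21.2 36.3 [(60, np.float64(nan)), (50, np.float64(nan)), (40, np.float64(nan)), (30, np.float64(-2.3))]
side handle along -75.6 0.5 across butt [(-60, np.float64(-1.0)), (-55, np.float64(-0.4)), (-50, np.float64(-0.6)), (-45, np.float64(-1.3))]<stdin>:22: RuntimeWarning: Mean of empty slice.
  ret = ret.dtype.type(ret / rcount)
```

In the top camera's frame the slot centre is at (-1.7 across, -1.1 along) mm and the driver at about (-2.7, -0.4). Both are inside the play. I'll nudge by (-1.0, -0.6) mm in x and y and lower.

>>> {"api": "send_rows", "payload": {
  "moves": [
    [5, -0.0025, -0.0015, 0, 0],
    [5, -0.0025, -0.0015, -0.03, 0],
    [5, -0.0025, -0.0015, -0.06, 0],
    [5, -0.0025, -0.0015, -0.08, 0],
    [5, -0.0025, -0.0015, -0.087, 0],
    [5, -0.0025, -0.0015, -0.092, 0],
    [5, -0.0025, -0.0015, -0.096, 0],
    [5, -0.0025, -0.0015, -0.096, 0]
  ]
}}

```text
clock: 34.0
ee_pos: [0.4217, -0.3354, 0.0155]
ee_rot: [3.141, 0.0, 1.325]
wrist_force: [0.4, -0.1, -1.4]
gripper_width: 0.013
finger_force: 15.0
```

>>> {"api": "send_rows", "payload": {
  "moves": [
    [5, 0, 0, -0.002, 0],
    [5, 0, 0, -0.004, 0],
    [5, 0, 0, -0.006, 0],
    [5, 0, 0, -0.007, 0],
    [5, 0, 0, -0.008, 0],
    [5, 0, 0, -0.008, 0],
    [5, 0, 0, -0.008, 0],
    [5, 0, 0, -0.008, 0]
  ]
}}

```text
clock: 35.0
ee_pos: [0.4216, -0.3353, 0.0122]
ee_rot: [3.141, 0.0, 1.325]
wrist_force: [0.2, 1.2, 0.6]
gripper_width: 0.013
finger_force: 15.0
```

>>> {"api": "send_rows", "payload": {
  "moves": [
    [5, 0, 0, -0.001, 0],
    [15, 0, 0, -0.001, 0],
    [20, 0, 0, -0.001, 0],
    [30, 0, 0, -0.001, 0],
    [40, 0, 0, 0, 0],
    [40, 0, 0, 0.03, 0],
    [40, 0, 0, 0.12, 0],
    [40, 0, 0, 0.25, 0]
  ]
}}

```text
clock: 36.0
ee_pos: [0.4209, -0.3348, 0.113]
ee_rot: [-3.139, -0.001, 1.325]
wrist_force: [1.3, -0.7, 0.6]
gripper_width: 0.04
finger_force: 0.0
```

>>> {"api": "send_rows", "payload": {
  "moves": [
    [40, 0, 0.05, 0.1, 0],
    [40, 0, 0.18, 0.15, 0],
    [40, 0, 0.31, 0.15, 0],
    [40, 0, 0.45, 0.15, 0],
    [40, 0, 0.58, 0.15, 0],
    [40, 0, 0.7, 0.15, 0],
    [40, 0, 0.78, 0.15, 0],
    [40, 0, 0.8, 0.15, 0]
  ]
}}

```text
clock: 37.0
ee_pos: [0.4215, -0.014, 0.173]
ee_rot: [3.14, -0.0, 1.328]
wrist_force: [1.1, 0.3, -1.4]
gripper_width: 0.0399
finger_force: 0.0
```

Run:
```python
from look import *
s=grab('side'); t=grab('top'); o=status.get_obs(); print(o['ee_pos'])
P=cloud(t); Q=cloud(s)
ax=np.array([np.cos(np.radians(75.9)),np.sin(np.radians(75.9))]); nx=np.array([-ax[1],ax[0]]); org=np.array([.428,-.3135])
for n,C in(('top',P),('side',Q)):
    q=C[...,:2]-org; a=q@ax; b=q@nx
    for k,(lo,hi) in dict(butt=(-.062,-.045),mid=(-.035,-.012),front=(-.0,.012),blade=(.02,.06)).items():
        m=(a>lo)&(a<hi)&(abs(b+.001)<.0035)&(abs(C[...,2])<.1); print(n,k,m.sum(),'z',np.median(C[m][:,2]).round(4))
disc(.141,.410,.272,tol=.0045)
cv2.imwrite('pics/final.png',np.hstack([cv2.resize(t['color'][245:310,430:510],(400,325),interpolation=2),cv2.resize(s['color'][300:385,240:345],(400,325),interpolation=2)]))
```

```text
[ 0.42167816 -0.01511737  0.17275491]
top butt 22 z 0.0202
top mid 24 z 0.0209
top front 13 z 0.0221
top blade 43 z 0.0127
side butt 37 z 0.0186
side mid 42 z 0.0203
side front 18 z 0.0184
side blade 57 z 0.0087
top 171 z [0.1381 0.141  0.1436] mean [0.4111 0.27  ] circ 0.4112 0.2705 0.0192
side 58 z [0.1371 0.1404 0.1417] mean [0.41   0.2674] circ 0.4097 0.27 0.0216
```

View pics/final.png

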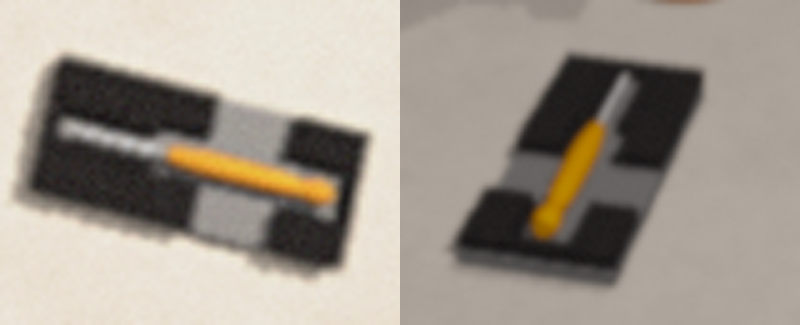

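The driver lies flat in its pocket: handle top at about 20–21 mm against 21 expected, blade in the narrow slot, both ends inside. The stack is unchanged at 141 mm and the arm is clear. Handing in.

```bash
python3 -c "
from station import order
print(order.hand_in())"
```

```text
the job is handed in; nothing more can be done
None
```

The kit is made up and handed in at about 37 s: spool_a is in the well with spool_c and the wick reel centred on it to about 1.5 mm, the screwdriver is home in its pocket, and the tape was not touched.

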